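# Seat and lock the ink cartridge of the addressing machine

## Robot

A 6-joint arm with a two-finger parallel gripper is mounted at the origin on the work surface. World frame = base frame: x ahead of the robot, y to its left, z up, the work surface at z = 0. Lengths are in m, angles in rad, forces in N, time in s.
With the tool pointing down it reaches from about 0.375 to 0.9 m from the base axis. Payload 3.1 kg.
Tool frame: the origin (TCP) lies midway between the tips of the shut fingers; the grasp point (between the pads) lies 19 mm behind it; z points along the fingers, y is the line along which they close (so a half turn about z gives the same grasp; the last joint's range is limited). The gripper opens to 87 mm and grips with 3 to 60 N. Pads are 19 mm wide; open, the fingers measure 117 mm over their backs; the gripper's body (75 mm by 190 mm) begins 51 mm behind the grasp point.
Start: joints at [1.081, 0.527, 1.433, -0, 1.181, -0.178], TCP at [0.192, 0.595, 0.223] pointing down, gripper open.
Joint ranges: [-3.08, 3.08], [-0.75, 2.2], [0.22, 2.44], [-1.43, 4.57], [0, 2.65], [-2.85, 2.85]. Speed limits (rad/s): [2.79, 2.79, 3.14, 3.14, 3.14, 3.14].

## Interface

Orientations are given as a unit quaternion [x, y, z, w].
In Python, from rig import status, imaging, order gives the robot as it stands.
- The arm moves only by the tool arm_command, never from a script. Its argument "deltas" is one flat list of numbers, 5 for each row, row after row: the opening, from -1 (shut) to 1 (fully open), so that 0 is half open, then the shift along the tool's x, y, z in m, then the turn about the tool's z in rad. In form: [gripper, tx, ty, tz, roll, gripper, tx, ty, tz, roll, ...]. A call has 1 to 12 rows; each row shifts and turns the commanded pose from where the row before left it, along the tool's axes as they then stand; what a row does not reach is not made up. A row lasts 1/8 s, in which the tool goes at most 62.5 mm and 10.7 degrees, less where a joint would pass 70% of its speed; a pose out of reach is approached as far as the arm can. A call with a gripper value outside its range is refused whole. The fingers move at their own pace and stop on an object; "newtons" is the grip in N (left out, the last holds). Time passes only in rows, so rows that do not move let the fingers close. It gives the time, the measured TCP pose, the force, the opening and the grip force at its end, in the units of the state.
- status.get_obs(): the state, without advancing time (a new reading comes with each control period).
- imaging.camera(name): name is "side" or "top"; returns (picture, depth): 400x640x3 uint8, red, green, blue; 400x640 float32, m along the optical axis (not along the pixel's ray), 0 where there is no reading.
- imaging.camera_params(name): a dict with "intrinsics" (3x3 intrinsics, pixels), "camera_from_world" (4x4, takes a point from world to camera coordinates). Camera axes: x right, y up, looking along -z (the intrinsics and any distortion apply to the point x, -y, -z); pixel columns grow to the right and rows downward; lengths in m; the calibration is good to about 2 mm. A picture is of the moment at which its call begins. camera_params takes no time and is no camera call.
- order.hand_in(): hands the job in; it is judged then, once.
The state is a dict: "time": time; "q": joint angles; "joint_velocities": joint speeds; "joint_torque": joint torques, N m; "position": TCP position; "tool_rot": TCP orientation; "ft_force": force on the tool from outside, world axes, zero at the start; "moment": the same for the moment, N m; "grip_width": finger opening in m; "grip_force": force on a finger pad.
Only numpy, scipy, OpenCV 4.12 (cv2) and the standard library are available. Lean on these libraries where they do the work, as an engineer would, in place of code of your own. Each camera call takes 0.05 s, during which the arm holds its last target. There are 200 camera calls.

## Task

Change the ink of the addressing machine. First flip its port cover all the way back, past upright, so that it stays open; then stand the lying ink cartridge upright on its foot on the desk and let go of it. Take it again by the wing on its top, push it down into the port against the spring and turn it clockwise as far as it goes so that it stays locked, and leave the other desk things where they are.

Things in the scene. Friction and masses are not known exactly. Their poses are not given: they have to be found in the camera images.
- machine: Grey desktop addressing machine, fixed, 210 x 235 mm. Flat deck 100 mm above the desk; hood 145 mm high from own y = +80 to +160 mm. Origin on the desk straight below the centre of the ink port; own x points away from its front face (at x = -50 mm), z up; right side at y = -75 mm. The port cover lies over the port.
- port (a point): Centre of the ink port at deck height, axes as the machine's: steel collar 8 mm thick, round hole 39 mm across, slots along +x and -x, 18 mm wide, reaching 30 mm from the centre. The cartridge's lugs pass the slots; once below the collar (foot 18 to 22 mm below the deck) they turn under it, clockwise from above only, to a stop at about 75 degrees.
- platform (a joint): Spring platform under the port, 0 when up (12 mm below the deck), grows as pushed down, 0.010 m at the bottom; takes 6 N to start, 9 N at the bottom. The cartridge's foot pushes it. With the cartridge locked it reads about 0.006 and the spring holds the lugs up against the collar; if not turned, it lifts the cartridge again.
- flap (a joint): Angle of the white plastic port cover in rad: 0 closed, 1.57 upright, 1.9 fully back at its stop. Plate 76 mm wide, 6 mm thick, reaching 100 mm from its hinge to the front, then a tongue 30 mm wide, 8 mm thick, 45 mm long that sticks out past the machine's front. Stiff hinge: stays where it is left. Starts closed or slightly ajar. 60 g.
- flap_tab (a point): Point in the middle of the cover's tongue, 130 mm from the hinge, 15 mm before the tongue's end; the tongue's free sides are 15 mm to either side along the own y axis. It moves with the cover.
- flap_hinge (a point): Point on the cover's hinge line, 55 mm behind the port centre and 4.5 mm above the deck; the hinge runs along the machine's y axis.
- cartridge: White ink cartridge, 130 mm long, 0.35 kg, lying, wing end pointing roughly away from the machine (-y). Origin: centre of its foot's face (28 mm above the desk when lying). Own x runs from foot to wing, y along the lugs, z up when lying. Round neck 36 mm across (0 to 26 mm), two lugs at the foot (10 mm long, 12 wide, reaching 27 mm from the axis), body 56 x 56 mm (26 to 96 mm), wing (96 to 130 mm).
- wing (a point): Point on the cartridge's axis within its flat wing, 118 mm from the foot's face, 12 mm short of the wing's end. The wing is 50 mm wide along the cartridge's y and 14 mm thick along its z; axes as the cartridge's.
- stapler: Loose steel and grey stapler, 140 x 38 mm and 52 mm high, origin under its centre, long along its own x; a bystander near the cartridge.
- stamp: Loose upright wooden hand stamp, 44 mm across, 90 mm high, origin under its centre; a bystander.
- mug: Loose white mug, 80 mm across, 95 mm high, origin under its centre; a bystander.
- tape_dispenser: Loose heavy tape dispenser, 140 x 56 mm, 87 mm high, origin under its centre; a bystander.
There are look-alikes about, which are no part of the job. What is shaped like the cartridge but blue or green is not meant.

How it is judged:
On the way, in this order (a step that is already met when the one before it is completed fails the run):
1. the port cover stands open, past upright (value of joint flap above 1.6 rad), for 0.2 s.
2. the cartridge stands upright on its foot on the desk, let go and at rest (angle between cartridge's own x axis and vertical below 0.1 rad and height (world z) of cartridge below 0.006 m and contact force between the fingers and cartridge below 0.1 N and linear speed of cartridge below 0.02 m/s), for 0.3 s.
At the end, for the whole second after the job is handed in: The cartridge is in the port upright (within 0.08 rad) and centred within 5 mm, its foot at least 15.5 mm below the deck, its lugs turned at least 0.9 rad away from the slots, at rest; the cover is still open beyond 1.6 rad (horizontal distance between cartridge and port below 0.005 m and z of cartridge in the frame of port below -0.0155 m and angle between the y axis of cartridge and the x axis of port, either way round above 0.9 rad and angle between cartridge's own x axis and vertical below 0.08 rad and linear speed of cartridge below 0.01 m/s and value of joint flap above 1.6 rad); the robot touches nothing.
It fails at once if a bystander (stapler, stamp, mug, tape dispenser) is moved by more than 30 mm (distance of any of stapler, stamp, mug, tape_dispenser from where it was at the start of the episode above 0.03 m).
It also fails if it takes over 72 s, if anything falls off the work surface, if the arm or the gripper's body presses on something with over 40 N, if the wrist force passes 120 N, or if a joint passes its speed limit or range.

## Working session

There is one attempt and no reset: what is moved stays moved. The work goes in short steps, Python scripts to look and compute and a tool call to move; the robot and the scene stay as the last step left them, time stands still between calls to the robot, and variables do not carry over. Pictures are saved under pics/ and viewed, at most 10 in all, crops included, and the job is handed in when it is done.

Besides the shell and the picture viewer there is one more tool, called after "Emit:" in YAML: its name, and indented under it one key for each argument. arm_command: Moves the arm, as the interface text tells. Its arguments: {"type":"object","properties":{"deltas":{"type":"array"},"newtons":{"type":"number"}},"required":["deltas"]}

```bash
ls; mkdir -p pics
cat > h.py <<'E'
import numpy as np, cv2
from rig import status, imaging, order
def snap(n):
    im,d=imaging.camera(n); p=imaging.camera_params(n)
    np.savez(f'/tmp/{n}.npz',im=im,d=d,K=p['intrinsics'],T=p['camera_from_world']); return im,d,p
def pts(d,p):
    K=np.array(p['intrinsics']);T=np.linalg.inv(np.array(p['camera_from_world']))
    v,u=np.mgrid[:d.shape[0],:d.shape[1]]
    c=np.stack([(u-K[0,2])/K[0,0]*d,-(v-K[1,2])/K[1,1]*d,-d,np.ones_like(d)],-1)
    return (c@T.T)[...,:3]
def save(n,im): cv2.imwrite(f'pics/{n}.png',im[...,::-1])
E
python3 - <<'E'
from h import *
for n in('top','side'):
    im,d,p=snap(n); save(n+'0',im); print(n,p, [k for k in p])
print(status.get_obs())
E
```

```text
pics
top {'intrinsics': array([[499.63760723,   0.        , 317.33310953],
       [  0.        , 499.63760723, 198.48556139],
       [  0.        ,   0.        ,   1.        ]]), 'camera_from_world': array([[-0.02563164, -0.99948494, -0.01931011, -0.11589739],
       [ 0.9911163 , -0.02792926,  0.13003245, -0.55910969],
       [-0.13050479, -0.01580562,  0.99132168, -1.35543974],
       [ 0.        ,  0.        ,  0.        ,  1.        ]])} ['intrinsics', 'camera_from_world']
side {'intrinsics': array([[417.08992102,   0.        , 313.02118043],
       [  0.        , 417.08992102, 196.51377345],
       [  0.        ,   0.        ,   1.        ]]), 'camera_from_world': array([[-8.74212011e-01,  4.85542916e-01, -1.19829792e-03,
         5.67677763e-01],
       [-2.65141901e-01, -4.75313217e-01,  8.38914249e-01,
        -5.14469014e-03],
       [ 4.06759304e-01,  7.33706632e-01,  5.44262296e-01,
        -1.33581059e+00],
       [ 0.00000000e+00,  0.00000000e+00,  0.00000000e+00,
         1.00000000e+00]])} ['intrinsics', 'camera_from_world']
{'time': 0.1, 'q': array([ 1.08047535e+00,  5.28323568e-01,  1.43374808e+00, -4.14022214e-05,
        1.18140833e+00, -1.78512851e-01]), 'joint_velocities': array([ 0.00181522, -0.00296627, -0.00195794, -0.00094388,  0.00051992,
        0.00198248]), 'joint_torque': array([ 6.77353328e-04, -4.40987206e+01, -1.77149981e+01,  6.35315641e-02,
        5.33780828e-02, -4.22223263e-05]), 'position': array([0.19141882, 0.59428562, 0.22170829]), 'tool_rot': array([ 1.55265408e-01,  9.87872341e-01, -8.97669367e-04, -2.91644151e-04]), 'ft_force': array([ 0.40283938,  0.56750197, -0.74651702]), 'moment': array([ 0.02611208, -0.03762901, -0.03406279]), 'grip_force': 0.0, 'grip_width': 0.08676714385704379}
```

View pics/top0.png

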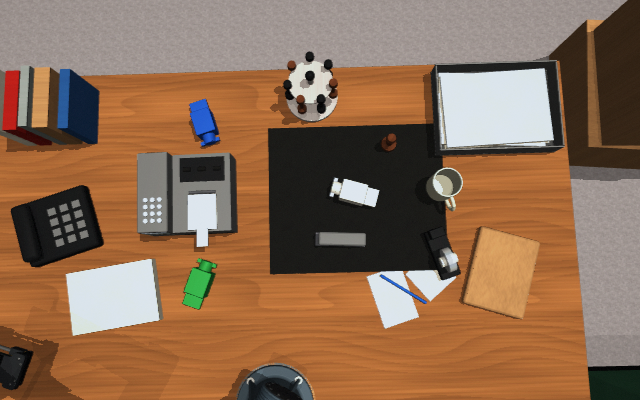

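View pics/side0.png

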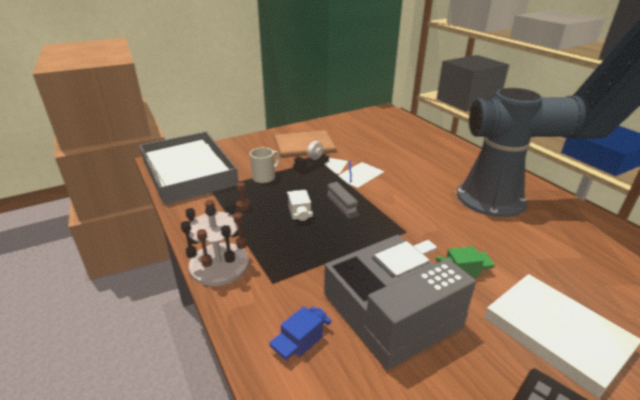

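Top view: the white cartridge is at (354,192). Look-alikes are the blue one at (203,122) and the green one at (199,284), plus the stapler at (340,239). The machine is at (187,193) with the cover's tongue at (202,238). I choose the white one by its description and check it in a crop.

Run:
```python
from h import *
z=np.load('/tmp/top.npz'); im,d=z['im'],z['d']; p={'intrinsics':z['K'],'camera_from_world':z['T']}
P=pts(d,p)
a=cv2.resize(im[170:220,315:395],None,fx=6,fy=6,interpolation=cv2.INTER_CUBIC)
b=cv2.resize(im[145:255,130:245],None,fx=3,fy=3,interpolation=cv2.INTER_CUBIC)
c=np.zeros((330,830,3),np.uint8); c[:300,:480]=a; c[:330,485:830]=b
save('crop',c[:,:800])
X,Y,Z=P[...,0],P[...,1],P[...,2]
v,u=np.mgrid[:400,:640]
def rect(m,l):
    r=cv2.minAreaRect((P[m][:,:2]*1000).astype(np.float32)); print(l,m.sum(),r, 'z',np.percentile(Z[m],[5,50,95]).round(4))
box=lambda a,b,c,e:(u>=a)&(u<b)&(v>=c)&(v<e)
m=box(130,245,145,255)
rect(m&(Z>.135)&(Z<.15),'hood'); rect(m&(Z>.09)&(Z<.15),'machine'); rect(m&(Z>.092)&(Z<.1035),'deck')
white=(im.min(-1)>150)
rect(m&white&(u>180)&(Z>.1)&(Z<.14),'cover')
for r in range(190,250,6):
    k=m&white&(v==r)&(u>180); print(r,u[k].min() if k.any() else 0,P[k].mean(0).round(4) if k.any() else 0, np.ptp(Y[k]).round(4) if k.any() else 0)
m=box(320,390,170,215)
rect(m&(Z>.012),'cart'); rect(m&(Z>.045),'body')
for h in np.arange(.0,.08,.01): print(h.round(3),(m&(Z>h)&(Z<h+.01)).sum(),end=';')
k=m&white&(Z>.012); 
pc=P[k]; np.save('/tmp/cart.npy',pc)
for l,bx in dict(stapler=box(310,372,228,252),stamp=box(378,402,130,155),mug=box(420,470,160,212),tape=box(420,465,225,282)).items():
    rect(bx&(Z>.02),l)
```

```text
hood 2431 ((571.6277465820312, 295.2071228027344), (210.8126678466797, 82.5190200805664), 1.4230133295059204) z [0.1396 0.1445 0.1485]
machine 7540 ((553.6192626953125, 217.1834259033203), (250.5387725830078, 237.34864807128906), 0.7995679974555969) z [0.0968 0.1061 0.1471]
deck 3041 ((566.5950927734375, 188.18511962890625), (213.84259033203125, 251.7315216064453), 78.23619079589844) z [0.0953 0.0999 0.103 ]
cover 1201 ((498.37347412109375, 175.171875), (138.41897583007812, 79.73819732666016), 0.35685405135154724) z [0.1029 0.1076 0.1122]
190 0 0 0
196 188 [0.5617 0.1751 0.1067] 0.0723
202 188 [0.5455 0.1746 0.1082] 0.0709
208 187 [0.5296 0.1761 0.1073] 0.0759
214 187 [0.5137 0.1749 0.1066] 0.0785
220 187 [0.4978 0.1747 0.1073] 0.0798
226 187 [0.482  0.1747 0.1068] 0.079
232 197 [0.466  0.1727 0.1091] 0.0276
238 197 [0.4503 0.1728 0.1084] 0.0265
244 197 [0.4345 0.1724 0.1098] 0.0248
cart 929 ((482.52069091796875, -208.7434844970703), (129.63734436035156, 239.18710327148438), 73.63993072509766) z [0.0305 0.0524 0.0604]
body 563 ((486.8959045410156, -211.78187561035156), (96.46208953857422, 235.16598510742188), 84.6903076171875) z [0.0482 0.0556 0.0614]
0.0 1491;0.01 20;0.02 28;0.03 257;0.04 117;0.05 460;0.06 39;0.07 0;stapler 642 ((416.85986328125, -195.05776977539062), (125.75162506103516, 86.95264434814453), 88.76783752441406) z [0.0461 0.0514 0.0562]
stamp 175 ((543.7611083984375, -256.10650634765625), (39.03436279296875, 394.9635009765625), 64.298828125) z [0.0208 0.0731 0.0898]
mug 646 ((463.86248779296875, -353.74969482421875), (109.67337799072266, 425.9942626953125), 38.472503662109375) z [0.025  0.0721 0.0979]
tape 891 ((357.21917724609375, -335.59906005859375), (137.56161499023438, 340.28082275390625), 16.677005767822266) z [0.0206 0.0476 0.0868]
```

View pics/crop.png

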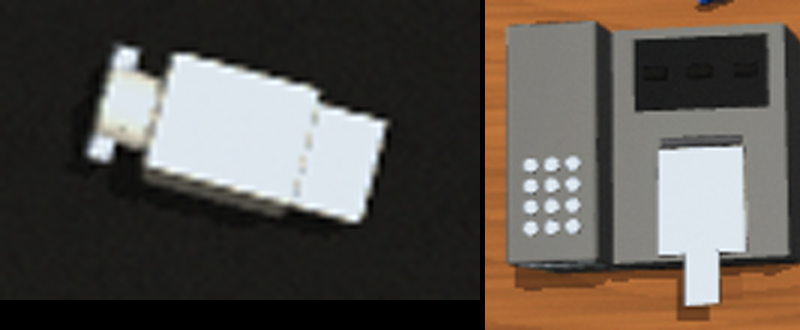

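The crop confirms the choice: the white cartridge has lugs and neck at the left (foot) and the wing at the right, pointing -y. The cover is closed with its tongue toward the robot. Port is about (0.519, 0.174), yaw 0.02, tongue tab (0.444, 0.173, 0.1045); these fit the given sizes.

Emit:
arm_command:
  deltas: [0.4,0,0,0,-0.166,0.4,0,0,0,-0.166,0.4,-0.0244,-0.0427,0,0,0.4,-0.0244,-0.0427,0,0,0.4,-0.0244,-0.0427,0,0,0.4,-0.0244,-0.0427,0,0,0.4,-0.0244,-0.0427,0,0,0.4,-0.0244,-0.0427,0,0,0.4,-0.0244,-0.0427,0,0,0.4,-0.0244,-0.0427,0,0,0.4,-0.0244,-0.0427,0,0,0.4,-0.0244,-0.0427,0,0]
  newtons: 20

```text
time: 1.6
position: [0.4447, 0.1714, 0.2224]
tool_rot: [-0.01, 1.0, 0.0, -0.0]
ft_force: [0.7, -0.6, 0.6]
grip_width: 0.0612
grip_force: 0.0
```

```bash
cat >> h.py <<'E'
def yaw():
    from scipy.spatial.transform import Rotation as R
    y=R.from_quat(status.get_obs()['tool_rot']).as_matrix()[:,1]; return np.arctan2(-y[0],y[1])
def need(t,psi=None):
    o=status.get_obs(); a=yaw(); w=np.array(t)-o['position']
    print('t',round(o['time'],2),'pos',o['position'].round(4),'yaw',a.round(3),'q6',o['q'].round(2),'F',o['ft_force'].round(1),'w',round(o['grip_width'],4),round(o['grip_force'],1))
    if psi is not None: print('roll',round(a-psi,3)); a=psi
    print('tool delta (after roll)',np.round([-w[0]*np.cos(a)-w[1]*np.sin(a),-w[0]*np.sin(a)+w[1]*np.cos(a),-w[2]],4))
E
python3 -c "
from h import *
need((.444,.1726,.0855),.02)
pc=np.load('/tmp/cart.npy')
import numpy as np
b=pc[pc[:,2]>.04]; 
k=pc[(pc[:,2]>.028)]
print(cv2.minAreaRect((k[:,:2]*1000).astype(np.float32)),k.min(0),k.max(0))
c=k[:,:2].mean(0);U,S,V=np.linalg.svd(k[:,:2]-c);print(c,V[0],np.degrees(np.arctan2(V[0,1],V[0,0])))
s=(k[:,:2]-c)@V[0];print(s.min(),s.max())
for lo in np.arange(-.08,.08,.01):
  q=k[(s>lo)&(s<lo+.01)]
  if len(q)>3: print(lo.round(3),len(q),q[:,2].mean().round(4),q[:,:2].mean(0).round(4),np.ptp((q[:,:2]-c)@V[1]).round(3), ((q[:,:2]-c)@V[1]).mean().round(4))
"
```

```text
t 1.6 pos [0.4447 0.1714 0.2224] yaw 0.02 q6 [ 0.13  0.33  1.79  0.    1.02 -1.46] F [ 0.7 -0.6  0.6] w 0.0612 0.0
roll 0.0
tool delta (after roll) [0.0007 0.0012 0.1369]
((482.49591064453125, -209.3218994140625), (128.72439575195312, 239.06173706054688), 74.1181640625) [ 0.37428071 -0.30037118  0.02801766] [ 0.61322632 -0.15287678  1.41414122]
[ 0.56858147 -0.23551094] [-0.25268422 -0.9675488 ] -104.63640744903105
-0.06593125746909785 0.06306138137168
-0.07 38 0.0388 [ 0.5872 -0.1754] 0.051 0.0028
-0.06 50 0.0406 [ 0.5868 -0.1826] 0.053 0.0042
-0.05 36 0.0447 [ 0.5811 -0.1919] 0.038 0.0011
-0.04 72 0.1506 [ 0.5653 -0.1989] 0.237 -0.0124
-0.03 74 0.0558 [ 0.5771 -0.2118] 0.054 0.0023
-0.02 70 0.0557 [ 0.574  -0.2215] 0.052 0.0017
-0.01 71 0.0558 [ 0.5714 -0.231 ] 0.055 0.0016
-0.0 70 0.0558 [ 0.5685 -0.2406] 0.054 0.0012
0.01 73 0.0556 [ 0.5655 -0.2501] 0.055 0.0007
0.02 69 0.0557 [ 0.5632 -0.2596] 0.054 0.0008
0.03 58 0.0357 [ 0.5593 -0.2693] 0.048 -0.0004
0.04 62 0.035 [ 0.5574 -0.2789] 0.049 0.0001
0.05 64 0.0348 [ 0.5539 -0.2885] 0.05 -0.0008
0.06 18 0.0352 [ 0.5533 -0.295 ] 0.046 0.0003
```

Emit:
arm_command:
  deltas: [0.4,0.0007,0.0012,0.04,0,0.4,0,0,0.04,0,0.4,0,0,0.035,0,0.4,0,0,0.022,0,0.4,0,0,0,0,-0.8,0,0,0,0,-0.8,0,0,0,0,-0.8,0,0,0,0,-0.8,0,0,0,0]
  newtons: 15

```text
time: 2.72
position: [0.4438, 0.1742, 0.0861]
tool_rot: [-0.01, 1.0, 0.0, 0.001]
ft_force: [-0.0, 2.2, -0.2]
grip_width: 0.0295
grip_force: 15.0
```

Emit:
arm_command:
  deltas: [-0.8,-0.0008,0.0015,-0.0102,0,-0.8,-0.0008,0,-0.0102,0,-0.8,-0.0024,0,-0.0099,0,-0.8,-0.0024,0,-0.0099,0,-0.8,-0.0039,0,-0.0094,0,-0.8,-0.0039,0,-0.0094,0,-0.8,-0.0053,0,-0.0087,0,-0.8,-0.0053,0,-0.0087,0,-0.8,-0.0066,0,-0.0078,0,-0.8,-0.0066,0,-0.0078,0,-0.8,-0.0078,0,-0.0066,0,-0.8,-0.0078,0,-0.0066,0]

```text
time: 4.22
position: [0.4967, 0.1754, 0.1908]
tool_rot: [-0.01, 1.0, -0.001, -0.001]
ft_force: [2.2, -4.5, -4.7]
grip_width: 0.0299
grip_force: 15.0
```

Emit:
arm_command:
  deltas: [-0.8,-0.0087,0,-0.0053,0,-0.8,-0.0087,0,-0.0053,0,-0.8,-0.0094,0,-0.0039,0,-0.8,-0.0094,0,-0.0039,0,-0.8,-0.0099,0,-0.0024,0,-0.8,-0.0099,0,-0.0024,0,-0.8,-0.0102,0,-0.0008,0,-0.8,-0.0102,0,-0.0008,0,-0.8,-0.0102,0,0.0008,0,-0.8,-0.0102,0,0.0008,0,-0.8,-0.0099,0,0.0024,0,-0.8,-0.0099,0,0.0024,0]

```text
time: 5.72
position: [0.6102, 0.1776, 0.2081]
tool_rot: [-0.01, 1.0, -0.001, -0.005]
ft_force: [-14.6, -5.0, 12.4]
grip_width: 0.0297
grip_force: 15.0
```

Run:
```python
from h import *
need((.609,.174,.209))
im,d,p=snap('side'); save('side1',cv2.resize(im[150:370,280:520],None,fx=2.5,fy=2.5))
```

```text
t 5.72 pos [0.6102 0.1776 0.2081] yaw 0.02 q6 [ 0.11  0.56  1.41 -0.    1.18 -1.48] F [-14.6  -5.   12.4] w 0.0297 15.0
tool delta (after roll) [ 0.0013 -0.0035 -0.0009]
```

View pics/side1.png

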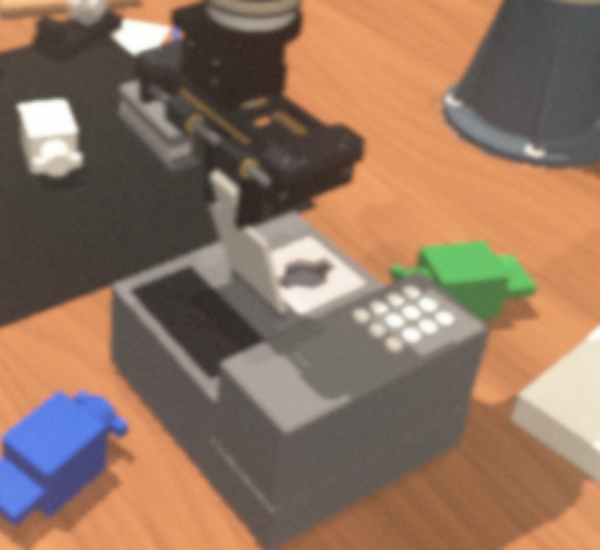

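The cover is held past upright, at about 1.86 rad by geometry, and the port is clear. Release, and measure the stamp and mug.

Emit:
arm_command:
  deltas: [0.1,0,-0.002,0,0,0.1,0,0,0,0,0.1,0,0,-0.02,0,0.1,0,0,-0.04,0,0.1,0,0,-0.03,0]

```text
time: 6.4
position: [0.6144, 0.1777, 0.3013]
tool_rot: [-0.01, 1.0, 0.001, 0.001]
ft_force: [0.9, 0.3, 0.7]
grip_width: 0.0474
grip_force: 0.0
```

Run:
```python
from h import *
im,d,p=snap('top'); P=pts(d,p); X,Y,Z=P[...,0],P[...,1],P[...,2]
for n,(a,b,c,e),zr in [('stamp',(375,405,125,160),(.02,.1)),('stamptop',(375,405,125,160),(.07,.1)),('mug',(420,470,160,212),(.085,.105)),('tape',(420,465,225,282),(.02,.1)),('stapler',(310,372,228,252),(.03,.06))]:
    q=P[c:e,a:b].reshape(-1,3); q=q[(q[:,2]>zr[0])&(q[:,2]<zr[1])]
    print(n,len(q),q.min(0).round(3),q.max(0).round(3),np.median(q,0).round(3))
m=(Z[150:250,175:235]>.11); q=P[150:250,175:235][m]; print('flap?',len(q),q.min(0).round(3),q.max(0).round(3))
need((.554,-.286,.22),-1.865)
```

```text
stamp 174 [ 0.69  -0.355  0.02 ] [ 0.729 -0.316  0.094] [ 0.706 -0.334  0.073]
stamptop 91 [ 0.698 -0.351  0.071] [ 0.723 -0.324  0.094] [ 0.709 -0.336  0.085]
mug 193 [ 0.543 -0.52   0.085] [ 0.624 -0.439  0.101] [ 0.582 -0.481  0.094]
tape 898 [ 0.325 -0.516  0.02 ] [ 0.471 -0.426  0.094] [ 0.394 -0.467  0.046]
stapler 639 [ 0.423 -0.259  0.037] [ 0.462 -0.132  0.059] [ 0.442 -0.195  0.051]
flap? 1350 [ 0.374 -0.153  0.11 ] [0.638 0.214 1.414]
t 6.45 pos [0.6165 0.178  0.3059] yaw 0.021 q6 [ 0.11  0.47  1.29  0.    1.37 -1.48] F [ 0.8 -0.2  3.4] w 0.0479 0.0
roll 1.886
tool delta (after roll) [-0.4622  0.0748  0.0859]
```

Emit:
arm_command:
  deltas: [0.6,0,0,0,0.1715,0.6,0,0,0,0.1715,0.6,0,0,0,0.1715,0.6,0,0,0,0.1715,0.6,0,0,0,0.1715,0.6,0,0,0,0.1715,0.6,0,0,0,0.1715,0.6,0,0,0,0.1715,0.6,0,0,0,0.1715,0.6,0,0,0,0.1715,0.6,0,0,0,0.1715]

```text
time: 7.82
position: [0.6138, 0.1776, 0.2991]
tool_rot: [0.805, 0.593, 0.0, -0.0]
ft_force: [0.5, 0.6, -0.4]
grip_width: 0.0694
grip_force: 0.0
```

Emit:
arm_command:
  deltas: [0.6,-0.042,0.007,0,0,0.6,-0.042,0.007,0,0,0.6,-0.042,0.007,0,0,0.6,-0.042,0.007,0,0,0.6,-0.042,0.007,0.01,0,0.6,-0.042,0.007,0.02,0,0.6,-0.042,0.007,0.02,0,0.6,-0.042,0.007,0.02,0,0.6,-0.042,0.007,0.01,0,0.6,-0.042,0.006,0,0,0.6,-0.042,0.006,0,0]

```text
time: 9.2
position: [0.5511, -0.2879, 0.2189]
tool_rot: [0.803, 0.595, 0.0, 0.0]
ft_force: [0.6, -0.1, 0.8]
grip_width: 0.0695
grip_force: 0.0
```

Run:
```python
from h import *
need((.554,-.286,.012),-1.865)
im,d,p=snap('top'); save('top2',cv2.resize(im[130:270,150:430],None,fx=2.5,fy=2.5))
P=pts(d,p); print('flap tip', [(r,c) for r,c in []])
```

```text
t 9.2 pos [ 0.5511 -0.2879  0.2189] yaw -1.866 q6 [-0.66  0.53  1.45  0.    1.17 -0.37] F [ 0.6 -0.1  0.8] w 0.0695 0.0
roll -0.001
tool delta (after roll) [0.0026 0.0023 0.2069]
flap tip []
```

View pics/top2.png

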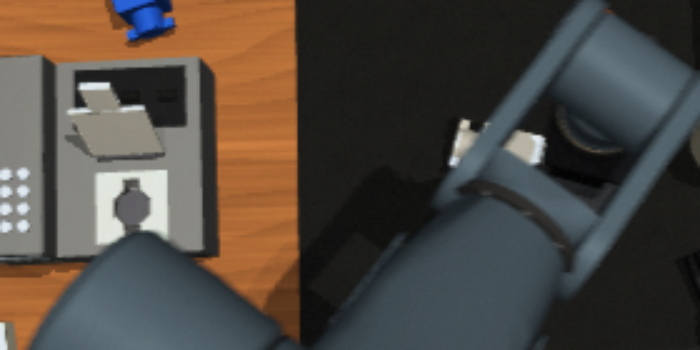

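Emit:
arm_command:
  deltas: [0.6,0.0026,0.0023,0.05,0,0.6,0,0,0.05,0,0.6,0,0,0.05,0,0.6,0,0,0.035,0,0.6,0,0,0.023,0,0.6,0,0,0,0,-0.6,0,0,0,0,-0.6,0,0,0,0,-0.6,0,0,0,0,-0.6,0,0,0,0]
  newtons: 8

```text
time: 10.5
position: [0.5545, -0.2855, 0.0124]
tool_rot: [0.803, 0.595, 0.0, 0.001]
ft_force: [-0.1, 0.0, 5.0]
grip_width: 0.0499
grip_force: 8.0
```

Emit:
arm_command:
  deltas: [-0.6,0,0,-0.008,0,-0.6,0,0,-0.012,0,-0.6,0,0,-0.012,0,-0.6,0,0,-0.012,0,-0.6,0,0,-0.012,0,-0.6,0,0,-0.012,0,-0.6,0,0,-0.012,0,-0.6,0,0,-0.012,0,-0.6,0,0,-0.012,0,-0.6,0,0,-0.012,0,-0.6,0,0,-0.012,0,-0.6,0,0,-0.012,0]

```text
time: 12.0
position: [0.5538, -0.2849, 0.1519]
tool_rot: [0.803, 0.595, -0.0, -0.0]
ft_force: [-0.5, 0.9, -3.3]
grip_width: 0.05
grip_force: 8.0
```

Run:
```python
from h import *
need((.554,-.286,.2),-1.865)
im,d,p=snap('side'); save('side2',cv2.resize(im[100:280,200:440],None,fx=3,fy=3))
```

```text
t 12.0 pos [ 0.5538 -0.2849  0.1519] yaw -1.866 q6 [-0.65  0.61  1.5   0.    1.03 -0.36] F [-0.5  0.9 -3.3] w 0.05 8.0
roll -0.001
tool delta (after roll) [-0.001   0.0005 -0.0481]
```

View pics/side2.png

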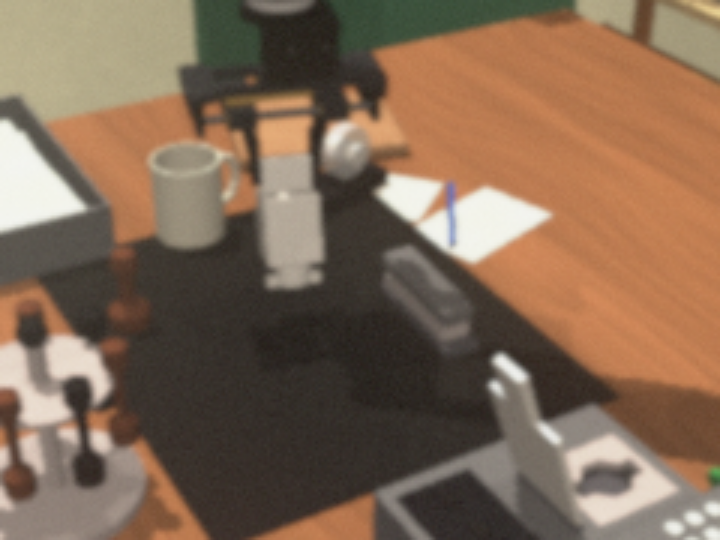

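Emit:
arm_command:
  deltas: [-0.6,0,0,0.015,0,-0.6,0,0,0.015,0,-0.6,0,0,0.012,0,-0.6,0,0,0.004,0,-0.6,0,0,0.002,0,-0.6,0,0,0,0]

```text
time: 12.8
position: [0.5543, -0.286, 0.1043]
tool_rot: [0.803, 0.595, -0.0, 0.001]
ft_force: [-1.1, -1.0, 5.3]
grip_width: 0.0503
grip_force: 8.0
```

Run:
```python
from h import *
need((.554,-.286,.099),-1.865)
im,d,p=snap('side'); P=pts(d,p); q=P[100:280,200:440].reshape(-1,3); c=im[100:280,200:440].reshape(-1,3)
k=(np.hypot(q[:,0]-.554,q[:,1]+.285)<.07)&(c.min(1)>100)&(q[:,2]<.14); q=q[k]
for lo in np.arange(-.01,.14,.01):
    m=q[(q[:,2]>=lo)&(q[:,2]<lo+.01)]
    if len(m)>3: print(lo.round(2),len(m),m.mean(0).round(4),m.min(0).round(3),m.max(0).round(3))
m=q[(q[:,2]>.035)&(q[:,2]<.085)]; c=np.median(m,0); U,S,V=np.linalg.svd(m-c,full_matrices=False); print(V[2],S)
```

```text
t 12.8 pos [ 0.5543 -0.286   0.1043] yaw -1.866 q6 [-0.65  0.67  1.54 -0.    0.93 -0.36] F [-1.1 -1.   5.3] w 0.0503 8.0
roll -0.001
tool delta (after roll) [-0.0001 -0.0003  0.0053]
0.0 13 [ 0.5657 -0.2594  0.0058] [ 0.539 -0.309  0.   ] [ 0.586 -0.242  0.01 ]
0.01 54 [ 0.5638 -0.2448  0.0148] [ 0.536 -0.263  0.01 ] [ 0.587 -0.235  0.02 ]
0.02 33 [ 0.5643 -0.2432  0.0247] [ 0.55  -0.255  0.021] [ 0.578 -0.235  0.03 ]
0.03 14 [ 0.569  -0.2388  0.0376] [ 0.546 -0.262  0.031] [ 0.59 -0.23  0.04]
0.04 62 [ 0.5689 -0.2382  0.045 ] [ 0.542 -0.281  0.04 ] [ 0.593 -0.227  0.05 ]
0.05 64 [ 0.5676 -0.2417  0.0548] [ 0.541 -0.278  0.05 ] [ 0.591 -0.228  0.06 ]
0.06 67 [ 0.5666 -0.2429  0.0651] [ 0.539 -0.276  0.06 ] [ 0.591 -0.229  0.07 ]
0.07 63 [ 0.5667 -0.2466  0.075 ] [ 0.539 -0.29   0.07 ] [ 0.59  -0.232  0.08 ]
0.08 66 [ 0.5659 -0.2506  0.0849] [ 0.536 -0.305  0.08 ] [ 0.591 -0.236  0.09 ]
0.09 93 [ 0.5635 -0.256   0.0959] [ 0.532 -0.299  0.09 ] [ 0.589 -0.24   0.1  ]
0.1 102 [ 0.5599 -0.266   0.1039] [ 0.535 -0.286  0.1  ] [ 0.588 -0.243  0.109]
0.11 58 [ 0.5555 -0.2766  0.1151] [ 0.532 -0.286  0.11 ] [ 0.581 -0.269  0.12 ]
0.12 66 [ 0.5568 -0.2816  0.1254] [ 0.53  -0.302  0.12 ] [ 0.58  -0.272  0.13 ]
0.13 12 [ 0.5506 -0.2806  0.1311] [ 0.534 -0.291  0.13 ] [ 0.573 -0.273  0.132]
[0.4232647  0.84880765 0.3168163 ] [0.29349164 0.24538599 0.11188152]
```

Emit:
arm_command:
  deltas: [-0.6,0.005,0,0,0,-0.6,0.006,0,0,0,-0.6,0.006,0,0,0,-0.6,0.005,0,0,0,-0.6,0,0,0.001,0,-0.6,0,0,0,0]
  newtons: 4

```text
time: 13.6
position: [0.5604, -0.2637, 0.102]
tool_rot: [0.803, 0.595, 0.0, -0.0]
ft_force: [-0.6, 0.4, 4.5]
grip_width: 0.0499
grip_force: 4.0
```

```bash
cat > tilt.py <<'E'
from h import *
o=status.get_obs(); need(o['position'])
a=yaw(); ex=np.array([-np.cos(a),-np.sin(a)]); ey=np.array([-np.sin(a),np.cos(a)])
im,d,p=snap('side'); P=pts(d,p).reshape(-1,3); c=im.reshape(-1,3); w=P[:,:2]-o['position'][:2]
k=(np.hypot(*w.T)<.07)&(c.min(1)>100)&(P[:,2]<.14); P=P[k]; w=w[k]; s=w@ex; t=w@ey
for lo in np.arange(.0,.14,.01):
    m=(P[:,2]>=lo)&(P[:,2]<lo+.01)
    if m.sum()>3: print(lo.round(2),m.sum(),'ex',np.percentile(s[m],[5,50,90]).round(4),'ey',np.percentile(t[m],[5,95]).round(4))
E
python3 tilt.py
```

```text
t 13.6 pos [ 0.5604 -0.2637  0.102 ] yaw -1.866 q6 [-0.62  0.67  1.55  0.    0.92 -0.32] F [-0.6  0.4  4.5] w 0.0499 4.0
tool delta (after roll) [ 0.  0. -0.]
0.0 30 ex [-0.0012  0.0197  0.0285] ey [-0.0229  0.0238]
0.01 42 ex [0.0086 0.0228 0.0293] ey [-0.0273  0.0206]
0.02 11 ex [0.026  0.0297 0.0327] ey [-0.0096  0.0063]
0.03 50 ex [0.0324 0.0362 0.0387] ey [-0.0252  0.0239]
0.04 51 ex [0.031  0.0354 0.0386] ey [-0.0269  0.0243]
0.05 61 ex [0.0141 0.0347 0.0383] ey [-0.0264  0.0256]
0.06 61 ex [0.0192 0.0337 0.0372] ey [-0.0228  0.0255]
0.07 58 ex [0.0269 0.0334 0.0355] ey [-0.0241  0.0252]
0.08 56 ex [0.0162 0.0321 0.0351] ey [-0.0236  0.0258]
0.09 120 ex [0.0074 0.0272 0.0339] ey [-0.0259  0.0243]
0.1 60 ex [0.0067 0.0109 0.0281] ey [-0.0241  0.0225]
0.11 53 ex [0.0053 0.0095 0.0118] ey [-0.0226  0.0212]
0.12 58 ex [0.0018 0.008  0.0111] ey [-0.0203  0.0224]
0.13 33 ex [-0.0029  0.0041  0.0091] ey [-0.0212  0.0231]
```

Emit:
arm_command:
  deltas: [-0.6,0.004,0,0,0,-0.6,0.003,0,0.001,0,-0.6,0,0,0,0,0.25,0,0,0,0,0.25,0,0,0,0,0.25,0,0,0,0,0.25,0,0,0,0,0.25,0,0,0,0,0.25,0,0,0,0]

```text
time: 14.78
position: [0.5624, -0.2573, 0.1012]
tool_rot: [0.803, 0.595, 0.0, 0.0]
ft_force: [-0.5, -0.5, 0.0]
grip_width: 0.0545
grip_force: 0.0
```

```bash
python3 tilt.py
```

```text
t 14.78 pos [ 0.5624 -0.2573  0.1012] yaw -1.866 q6 [-0.61  0.67  1.55 -0.    0.92 -0.31] F [-0.5 -0.5  0. ] w 0.0545 0.0
tool delta (after roll) [ 0.  0. -0.]
0.0 37 ex [-0.0005  0.0139  0.0208] ey [-0.0262  0.0234]
0.01 28 ex [0.0081 0.022  0.026 ] ey [-0.0167  0.0212]
0.02 10 ex [0.0307 0.0319 0.0342] ey [-0.0206  0.0185]
0.03 49 ex [0.0236 0.0322 0.0362] ey [-0.0259  0.0244]
0.04 59 ex [0.0222 0.0337 0.0355] ey [-0.0253  0.0246]
0.05 47 ex [0.0291 0.0334 0.036 ] ey [-0.0247  0.0239]
0.06 58 ex [0.0239 0.0331 0.0353] ey [-0.0253  0.0245]
0.07 55 ex [0.0065 0.0333 0.0363] ey [-0.0253  0.0245]
0.08 61 ex [0.0253 0.0334 0.0365] ey [-0.0246  0.0248]
0.09 129 ex [0.0085 0.0246 0.0352] ey [-0.0267  0.023 ]
0.1 49 ex [0.0086 0.0125 0.0144] ey [-0.0235  0.0216]
0.11 54 ex [0.0094 0.0123 0.015 ] ey [-0.0239  0.0212]
0.12 58 ex [0.0011 0.012  0.0145] ey [-0.0239  0.0205]
0.13 29 ex [0.0029 0.0083 0.0134] ey [-0.0241  0.0188]
```

Emit:
arm_command:
  deltas: [0.25,0,0,-0.02,0,0.25,0,0,-0.03,0,0.25,0,0,0,-0.1745,0.25,0,0,0,-0.1745,0.25,0,0,0,-0.1745,0.25,0,0,0,-0.1745,0.25,0,0,0,-0.1745,0.25,0,0,0,-0.1745,0.25,0,0,0,-0.1745,0.25,0,0,0,-0.1745,0.25,0,0,0,-0.1745,0.25,0,0.0053,0,0]

```text
time: 16.32
position: [0.5639, -0.2523, 0.1512]
tool_rot: [0.149, 0.989, -0.0, 0.0]
ft_force: [-0.7, 0.4, 0.8]
grip_width: 0.0542
grip_force: 0.0
```

Run:
```python
from h import *
# expected axis: old TCP + .0053*ex
ex=np.array([.29,.957]); t=np.array([.5624,-.2573])+.0053*ex; print(t); need((*t,.099),-.295)
z=np.load('/tmp/top.npz')
im,d,p=snap('top'); K=np.array(p['intrinsics']);T=np.array(p['camera_from_world'])
g=cv2.cvtColor(im[190:235,180:225],cv2.COLOR_RGB2GRAY); print((g[::3,::3]))
save('port',cv2.resize(im[185:240,175:230],None,fx=8,fy=8,interpolation=cv2.INTER_CUBIC))
```

```text
[ 0.563937  -0.2522279]
t 16.32 pos [ 0.5639 -0.2523  0.1512] yaw -0.299 q6 [-0.6   0.6   1.52  0.    1.02 -1.87] F [-0.7  0.4  0.8] w 0.0542 0.0
roll -0.004
tool delta (after roll) [-0.      0.0001  0.0522]
[[133  89 151 143 140 141 141 140 141 141 142 140 127 138 139]
 [133 135 136  73  68  62  56  58  56  69  70 138 138 138 137]
 [135 136 136 138 137 137 138 137 137 138 138 139 138 138 138]
 [136 137 137 213 230 229 228 228 229 228 229 230 223 138 139]
 [136 136 136 230 229 228 217  74  49  59  58  52  43 132 140]
 [136 137 136 229 229 229  69  61  73  73  67  62  57  48  55]
 [136 138 137 228 229  69  70  82  80  79  73  69  67  60  53]
 [136 136 138 229  74  74  86  85  85  82  79  76  74  70  64]
 [135 136 136  75  74  91  90  88  88  86  83  81  76  74  70]
 [136 137  73  72  95  97  94  93  91  88  86  86  83  79  74]
 [137  82  70  94  99  98  95  97  93  92  91  88  87  84  80]
 [127  72  93 102 100 100 100  96  96  94  92  90  88  87  84]
 [ 85  85 108 106 104 103 102  98  98  97  95  92  92  88  89]
 [ 75  99 106 107 105 104 102 102  99 100  97  95  94  91  91]
 [ 92 105 105 106 105 106 104 104 102 100  99 100  98  96  93]]
```

View pics/port.png

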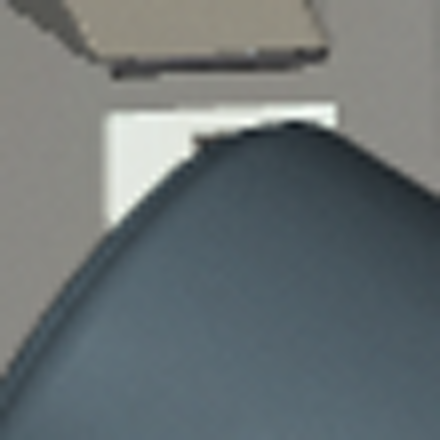

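Run:
```python
from h import *
def inter(n,u,v,z):
    p=imaging.camera_params(n);K=np.array(p['intrinsics']);T=np.linalg.inv(np.array(p['camera_from_world']))
    r=T[:3,:3]@np.array([(u-K[0,2])/K[0,0],-(v-K[1,2])/K[1,1],-1]);c=T[:3,3];return (c+r*(z-c[2])/r[2])[:2]
a=cv2.imread('pics/top2.png'); g=a.min(-1)[160:260,85:180]
s=(g>170).astype(np.uint8); n,l,st,ce=cv2.connectedComponentsWithStats(s); i=1+np.argmax(st[1:,4]); m=(l==i).astype(np.uint8)
c,_=cv2.findContours(m,cv2.RETR_CCOMP,cv2.CHAIN_APPROX_NONE)
def w(u,v,z=.1): return inter('top',150+(u+85+.5)/2.5-.5,130+(v+160+.5)/2.5-.5,z)
for k in c:
    if len(k)<30: continue
    q=np.array([w(*x[0]) for x in k])*1000; r=cv2.minAreaRect(q.astype(np.float32)); print('top',len(k),r,q.mean(0))
im,d,p=snap('side')
g=im.min(-1); sub=g[225:290,370:430]; s=(sub>150).astype(np.uint8); n,l,st,ce=cv2.connectedComponentsWithStats(s); i=1+np.argmax(st[1:,4]); m=(l==i).astype(np.uint8)
c,_=cv2.findContours(m,cv2.RETR_CCOMP,cv2.CHAIN_APPROX_NONE)
for k in c:
    if len(k)<20: continue
    q=np.array([inter('side',x[0][0]+370,x[0][1]+225,.1) for x in k])*1000; print('side',len(k),cv2.minAreaRect(q.astype(np.float32)),q.mean(0),cv2.boundingRect(k))
```

```text
top 382 ((519.0326538085938, 174.5565185546875), (76.64187622070312, 77.50223541259766), 1.263188123703003) [524.01548022 175.29021743]
side 133 ((515.81982421875, 174.08773803710938), (79.0482177734375, 80.01625061035156), 0.5564470887184143) [511.84026861 177.28509262] (18, 19, 38, 32)
```

Emit:
arm_command:
  deltas: [0.25,0,0,0.026,0,0.25,0,0,0.026,0,0.25,0,0,0,0,-0.9,0,0,0,0,-0.9,0,0,0,0,-0.9,0,0,0,0,-0.9,0,0,0,0]
  newtons: 35

```text
time: 17.3
position: [0.564, -0.2523, 0.0996]
tool_rot: [0.147, 0.989, -0.0, 0.0]
ft_force: [0.5, 0.5, 0.8]
grip_width: 0.0222
grip_force: 0.0
```

Emit:
arm_command:
  deltas: [-0.9,0,0,0,0,-0.9,0,0,0,0,-0.9,0,0,0,0]

```text
time: 17.68
position: [0.5639, -0.2523, 0.0993]
tool_rot: [0.147, 0.989, -0.0, 0.0]
ft_force: [-0.5, 0.2, 0.7]
grip_width: 0.0133
grip_force: 34.9
```

Emit:
arm_command:
  deltas: [-0.9,0,0,-0.02,0,-0.9,0,0,-0.04,0,-0.9,0,0,-0.04,0,-0.9,0,0,-0.04,0,-0.9,0,0,-0.01,-0.107,-0.9,0,0,0,-0.107,-0.9,0,0,0,-0.107]

```text
time: 18.55
position: [0.5632, -0.2517, 0.2484]
tool_rot: [-0.014, 1.0, 0.001, -0.001]
ft_force: [-0.1, -0.0, -4.1]
grip_width: 0.0134
grip_force: 34.9
```

```bash
python3 -c "
from h import *
need((.519,.1745,.225),.022)"; python3 tilt.py | head -1
```

```text
t 18.55 pos [ 0.5632 -0.2517  0.2484] yaw 0.029 q6 [-0.6   0.49  1.42  0.    1.23 -2.2 ] F [-0.1 -0.  -4.1] w 0.0134 34.9
roll 0.007
tool delta (after roll) [0.0348 0.4271 0.0234]
t 18.55 pos [ 0.5632 -0.2517  0.2484] yaw 0.029 q6 [-0.6   0.49  1.42  0.    1.23 -2.2 ] F [-0.1 -0.  -4.1] w 0.0134 34.9
```

Emit:
arm_command:
  deltas: [-0.9,0.0032,0.0388,0,0.007,-0.9,0.0032,0.0388,0,0,-0.9,0.0032,0.0388,0,0,-0.9,0.0032,0.0388,0,0,-0.9,0.0032,0.0388,0,0,-0.9,0.0032,0.0388,0,0,-0.9,0.0032,0.0388,0,0,-0.9,0.0032,0.0388,0,0,-0.9,0.0031,0.0388,0,0,-0.9,0.0031,0.0388,0,0,-0.9,0.0031,0.039,0,0,-0.9,0,0,0,0]

```text
time: 20.1
position: [0.5197, 0.1765, 0.2484]
tool_rot: [-0.01, 1.0, 0.0, -0.001]
ft_force: [0.2, -0.4, -2.6]
grip_width: 0.0137
grip_force: 35.0
```

Run:
```python
from h import *
need((.519,.1745,.225),.022)
im,d,p=snap('side'); save('ins',cv2.resize(im[130:310,320:480],None,fx=4,fy=3.3,interpolation=cv2.INTER_CUBIC))
P=pts(d,p).reshape(-1,3); c=im.reshape(-1,3); o=status.get_obs()['position']; a=yaw(); w=P[:,:2]-o[:2]
k=(np.hypot(*w.T)<.05)&(c.min(1)>100)&(P[:,2]<.29)&(P[:,2]>.12); P=P[k];w=w[k]
s=-(w@[-np.cos(a),-np.sin(a)]);t=w@[-np.sin(a),np.cos(a)]
for lo in np.arange(.13,.28,.01):
    m=(P[:,2]>=lo)&(P[:,2]<lo+.01)
    if m.sum()>3: print(lo.round(2),m.sum(),'X',np.percentile(s[m],[3,50,97]).round(4),'Y',np.percentile(t[m],[3,50,97]).round(4))
```

```text
t 20.1 pos [0.5197 0.1765 0.2484] yaw 0.021 q6 [ 0.12  0.39  1.59  0.    1.16 -1.47] F [ 0.2 -0.4 -2.6] w 0.0137 35.0
roll -0.001
tool delta (after roll) [ 0.0007 -0.0019  0.0234]
0.15 76 X [-0.0207  0.0129  0.024 ] Y [-0.0034  0.0079  0.0188]
0.16 31 X [-0.0075  0.0124  0.0217] Y [-0.0032  0.0079  0.0204]
0.17 33 X [-0.0255  0.0208  0.0242] Y [-0.012   0.0283  0.0295]
0.18 140 X [-0.0265  0.0228  0.0256] Y [-0.0216  0.0272  0.0304]
0.19 136 X [-0.0259  0.0227  0.0256] Y [-0.0211  0.0273  0.0304]
0.2 143 X [-0.0256  0.0225  0.0257] Y [-0.0211  0.0277  0.0305]
0.21 144 X [-0.0264  0.0227  0.0258] Y [-0.0212  0.0273  0.0303]
0.22 150 X [-0.0272  0.023   0.026 ] Y [-0.0213  0.0274  0.0305]
0.23 145 X [-0.0253  0.0224  0.0256] Y [-0.0188  0.0273  0.0301]
0.24 291 X [-0.0275  0.0107  0.0254] Y [-0.0224  0.0172  0.0296]
0.25 54 X [-0.026   0.0162  0.0228] Y [-0.0037  0.0077  0.0168]
0.26 47 X [-0.0248  0.0181  0.0227] Y [-0.0042  0.0073  0.0165]
0.27 69 X [0.0011 0.0149 0.0227] Y [-0.0097  0.0029  0.0094]
0.28 16 X [0.0007 0.0093 0.0203] Y [-0.0045  0.0041  0.0103]
```

View pics/ins.png

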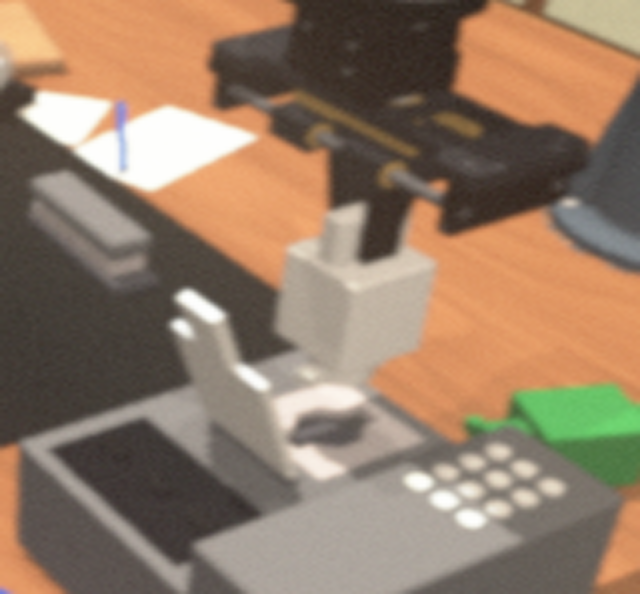

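Emit:
arm_command:
  deltas: [-0.9,0.0007,-0.0019,0.02,0,-0.9,0,0,0.02,0,-0.9,0,0,0.008,0,-0.9,0,0,0.002,0,-0.9,0,0,0.002,0,-0.9,0,0,0.002,0,-0.9,0,0,0,0]

```text
time: 21.02
position: [0.5211, 0.1719, 0.1987]
tool_rot: [-0.009, 1.0, -0.0, 0.002]
ft_force: [-4.6, -1.5, 13.4]
grip_width: 0.014
grip_force: 35.0
```

Emit:
arm_command:
  deltas: [-0.9,0,0,-0.008,0,-0.9,0,0,0,0,-0.9,0,0,0,0]

```text
time: 21.4
position: [0.5203, 0.1722, 0.2029]
tool_rot: [-0.009, 1.0, 0.0, -0.0]
ft_force: [0.7, -0.5, -2.2]
grip_width: 0.0138
grip_force: 35.0
```

Run:
```python
from h import *
for i in range(3):
    imaging.camera('side'); print(status.get_obs()['position'].round(4))
need((.519,.1745,.2),.022)
im,d,p=snap('side')
im4=cv2.resize(im[190:300,350:450],None,fx=6,fy=5,interpolation=cv2.INTER_CUBIC); save('ins2',im4)
```

```text
[0.5201 0.1721 0.2027]
[0.5201 0.1721 0.2026]
[0.52   0.1721 0.2026]
t 21.55 pos [0.52   0.1721 0.2026] yaw 0.018 q6 [ 0.12  0.45  1.65  0.    1.04 -1.47] F [-0.4 -0.6 -2.6] w 0.0138 35.0
roll -0.004
tool delta (after roll) [0.001  0.0024 0.0026]
```

View pics/ins2.png

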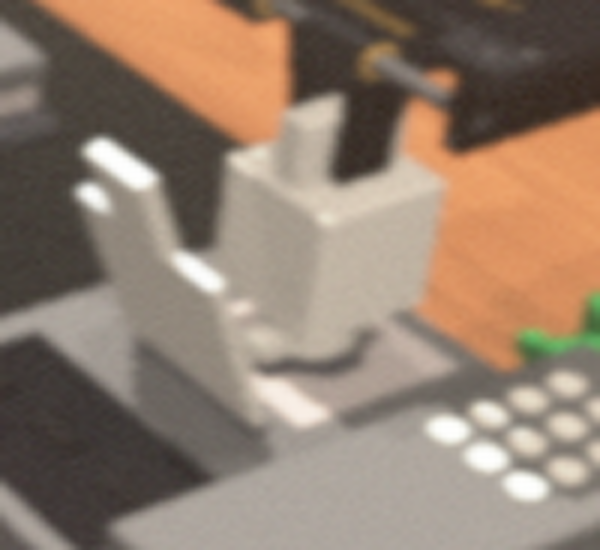

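The picture shows the dark hole peeking out on the +y side of the foot, so the cartridge sits about 2 mm too far to -y. That matches the measured TCP, so I correct it.

Emit:
arm_command:
  deltas: [-0.9,0.001,0.0024,0,-0.004,-0.9,0,0,0,0,-0.9,0,0,0.003,0,-0.9,0,0,0.002,0,-0.9,0,0,0.002,0,-0.9,0,0,0.002,0,-0.9,0,0,0,0]

```text
time: 22.48
position: [0.5193, 0.1746, 0.194]
tool_rot: [-0.011, 1.0, 0.0, -0.0]
ft_force: [0.5, -0.1, -2.4]
grip_width: 0.0135
grip_force: 35.0
```

Emit:
arm_command:
  deltas: [-0.9,0,0,0.003,0,-0.9,0,0,0.003,0,-0.9,0,0,0.003,0,-0.9,0,0,0.003,0,-0.9,0,0,0.003,0,-0.9,0,0,0.001,0,-0.9,0,0,0,0]

```text
time: 23.35
position: [0.5195, 0.1746, 0.1785]
tool_rot: [-0.011, 1.0, 0.0, 0.0]
ft_force: [-1.7, 0.2, 5.7]
grip_width: 0.014
grip_force: 35.0
```

Emit:
arm_command:
  deltas: [-0.9,0,0,0,0.11,-0.9,0,0,0,0.11,-0.9,0,0,0,0.11,-0.9,0,0,0,0.11,-0.9,0,0,0,0.11,-0.9,0,0,0,0.11,-0.9,0,0,0,0.11,-0.9,0,0,0,0.11,-0.9,0,0,0,0.11,-0.9,0,0,0,0.11,-0.9,0,0,0,0.11]

```text
time: 24.72
position: [0.5202, 0.1744, 0.1788]
tool_rot: [0.561, 0.828, 0.0, 0.001]
ft_force: [-0.8, -0.0, 5.7]
grip_width: 0.0133
grip_force: 35.0
```

```bash
python3 -c "
from h import *
need((.519,.1745,.1785)); print(status.get_obs()['moment'])"
```

```text
t 24.73 pos [0.5202 0.1744 0.1788] yaw -1.191 q6 [ 0.12  0.48  1.67 -0.    0.99 -0.26] F [-0.8 -0.   5.7] w 0.0133 35.0
tool delta (after roll) [ 0.0005 -0.0011  0.0003]
[-0.28615638  0.18093705  0.11969847]
```

Turned 1.21 rad. Now turn it to the stop, release and back off.

Emit:
arm_command:
  deltas: [-0.9,0,0,0,0.06,-0.9,0,0,0,0.04,-0.9,0,0,0,0,-0.9,0,0,-0.002,0,-0.3,0,0,0,0,-0.3,0,0,0,0,-0.3,0,0,0,0,-0.3,0,0,0,0]

```text
time: 25.72
position: [0.5192, 0.1745, 0.1799]
tool_rot: [0.6, 0.8, -0.0, -0.0]
ft_force: [0.2, -0.4, 0.1]
grip_width: 0.0301
grip_force: 0.0
```

```bash
python3 -c "
from h import *
need((.519,.1745,.1785)); print(status.get_obs()['moment'])"
```

```text
t 25.73 pos [0.5192 0.1745 0.1799] yaw -1.288 q6 [ 0.12  0.48  1.67  0.    0.99 -0.16] F [ 0.2 -0.4  0.1] w 0.0301 0.0
tool delta (after roll) [ 0.     -0.0002  0.0014]
[-0.11112261  0.05644791 -0.03527243]
```

Emit:
arm_command:
  deltas: [-0.3,0,0,-0.02,0,-0.3,0,0,-0.03,0,-0.3,0,0,-0.04,0,-0.3,0,0,-0.04,0,-0.3,0,-0.05,0,0,-0.3,0,-0.05,0,0,-0.3,0,-0.05,0,0,-0.3,0,0,0,0,-0.3,0,0,0,0]

```text
time: 26.85
position: [0.3763, 0.1327, 0.3107]
tool_rot: [0.6, 0.8, 0.001, 0.001]
ft_force: [-0.6, -0.5, -0.1]
grip_width: 0.0304
grip_force: 0.0
```

Run:
```python
from h import *
need((.519,.1745,.1785))
im,d,p=snap('side'); save('fin',cv2.resize(im[130:300,330:480],None,fx=4,fy=3.5,interpolation=cv2.INTER_CUBIC))
P=pts(d,p).reshape(-1,3); c=im.reshape(-1,3); k=(np.hypot(P[:,0]-.519,P[:,1]-.1745)<.05)&(c.min(1)>90)&(P[:,2]>.11)&(P[:,2]<.3); P=P[k]
print(np.percentile(P[:,2],[95,98,99.5]))
```

```text
t 26.85 pos [0.3763 0.1327 0.3107] yaw -1.288 q6 [ 0.06  0.09  1.83  0.    1.21 -0.23] F [-0.6 -0.5 -0.1] w 0.0304 0.0
tool delta (after roll) [0.0003 0.1487 0.1322]
[0.21192001 0.21282851 0.21339046]
```

View pics/fin.png

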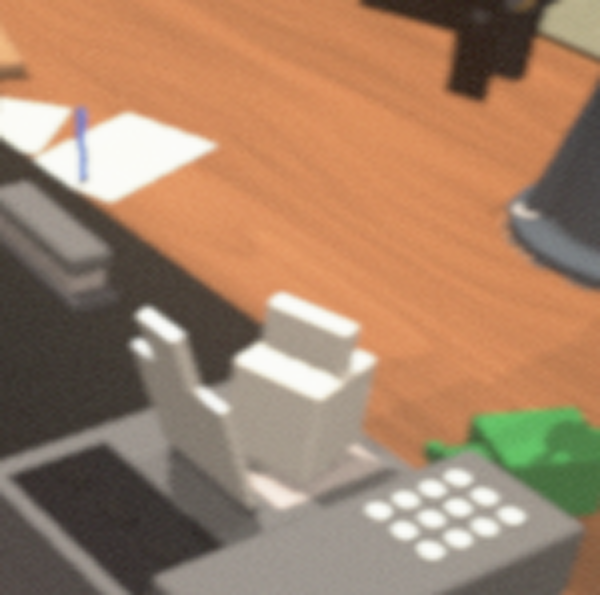

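The cartridge is upright and turned. Its wing top is at 0.2125, so the foot is about 17.5 mm below the deck and it stays locked. The cover is open and the arm is clear.

```bash
python3 -c "
from rig import order
print(order.hand_in())"
```

```text
the job is handed in; nothing more can be done
None
```

The job is handed in: cover open past upright, cartridge stood and released on the desk, then pushed into the port and turned clockwise until it locked (foot about 17.5 mm below the deck), with the other desk things untouched; the hand-in gave no verdict.

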